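Check off three stock trays in order

ROBOT

A 6-joint arm with a two-finger parallel gripper is mounted at the origin on a cart in front of the work surface, level with it; the furniture and walls round the work are solid. World frame = base frame: x ahead of the robot, y to its left, z up, the work surface at z = 0. Lengths are in m, angles in rad, forces in N, time in s.
With the tool pointing down it reaches from about 0.35 to 0.775 m from the base axis. Payload 5.5 kg.
Tool frame: the origin (TCP) lies at the very end of the fingers, on their centre line; the grasp point (between the pads) lies env.pinch_z behind it (env.pinch_z is the distance from the TCP to the grasp point, in m); z points along the fingers, y is the line along which they close (so a half turn about z gives the same grasp; the last joint's range is limited). The gripper opens to 85 mm and grips with 20 to 120 N. Pads are 22 mm wide; open, the fingers measure 114 mm over their backs; the gripper's body (76 mm by 85 mm) begins 54 mm behind the grasp point. The pads swing forward as they close: fully open they stand 13 mm farther back than shut.
Start: joints at [-1.32, 0.313, 0.046, 1.304, 0, 1.431], TCP at [0.219, -0.532, 0.231] pointing down, gripper open.
Joint ranges: [-2.76, 2.76], [-0.86, 1.69], [-1.03, 1.26], [-2.2, 2.34], [-1.47, 1.5], [-3.14, 3.14]. Speed limits (rad/s): [2.57, 2.57, 3.14, 3.14, 3.14, 3.14].

INTERFACE

Orientations are given as a unit quaternion [w, x, y, z].
In Python, from workcell import env, eyes gives the robot as it stands.
- The arm moves only by the shell command python3 -m jog 'ROWS' [FORCE]. ROWS is JSON, one flat list of numbers, 7 for each row, row after row: the shift along the world's x, y, z as a fraction of full scale, then the turn, a rotation vector about the world's x, y, z as a fraction of full scale, then the opening, from -1 (shut) to 1 (fully open), so that 0 is half open. A call has 1 to 12 rows; each row is the pose to reach, as a shift and turn from the pose commanded when the call began, turning the shorter way round; what a row does not reach only later rows make up. Full scale, the value 1, is 20 cm for a shift and pi rad for a turn. A row lasts 1/12 s, in which the tool goes at most 41.7 mm and 7.16 degrees, less where a joint would pass 70% of its speed; a pose out of reach is approached as far as the arm can. A call with a number of a shift or a turn outside -1 to 1 is refused whole. A call with a gripper value outside its range is refused whole. The fingers move at their own pace and stop on an object; FORCE is the grip in N (left out, the last holds). Time passes only in rows, so rows that repeat a pose let the fingers close. It gives the time, the measured TCP pose, the force, the opening and the grip force at its end, in the units of the state.
- env.get_state(): the state, without advancing time (a new reading comes with each control period).
- eyes.read_camera(name): name is "scene" or "top" or "wrist"; returns (picture, depth): 400x640x3 uint8, red, green, blue; 400x640 float32, m along the optical axis (not along the pixel's ray), 0 where there is no reading.
- eyes.calibration(name): a dict with "fx", "fy", "cx", "cy" (pixels), "R" (3x3) and "t" (3): a world point X has camera coordinates R X + t; the wrist camera has in their place "tool_from_camera" (4x4, takes a point from camera to tool coordinates, whose origin is the TCP and whose axes are the flange's). Camera axes: x right, y down, z forward; pixel columns grow to the right and rows downward; lengths in m; the calibration is good to about 2 mm. A picture is of the moment at which its call begins: read the wrist's pose just before it. calibration takes no time and is no camera call.
- env.hand_in(): hands the job in; it is judged then, once.
The state is a dict: "clock": time; "joint_pos": joint angles; "qvel": joint speeds; "tau": joint torques, N m; "tcp_pos": TCP position; "orientation": TCP orientation; "wrist_force": force on the tool from outside, world axes, zero at the start; "ft_torque": the same for the moment, N m; "finger_gap": finger opening in m; "grip_force": force on a finger pad.
Only numpy, scipy, OpenCV 4.12 (cv2) and the standard library are available. Lean on these libraries where they do the work, as an engineer would, in place of code of your own. Each camera call takes 0.05 s, during which the arm holds its last target. There are 200 camera calls.

TASK

Check off the bench stock with a fingertip: lightly push down the black plunger at the front of the tray that holds the round nose-pad tin, then the plunger of the tray with the lens clock, then that of the tray with the buffing block, each well past halfway down; a plunger stays where it is left. Leave the plunger of the lens box's tray as you find it, and grasp, lift or shift nothing in the trays or round them.

Things in the scene. Friction and masses are not known exactly. Their poses are not given: they have to be found in the camera images.
- tin_tray: the fixed stock tray that holds the round nose-pad tin: 130 mm deep (x) by 84 mm wide (y), all four trays alike. Origin: centre of its underside, x towards its back, y to its left, z up. Its front 43 mm is an aluminium block 30 mm high that carries the plunger; behind it lies the open tray, walls 16 mm high, floor 4 mm.
- tin_key_top (a point): centre of the top face of the plunger at the round nose-pad tin's tray (it moves with the plunger). A black round plunger, 26 mm across, upright, in the middle of the aluminium block, 43.5 mm in front of the tray's origin; top 52 mm above the worktop when fully up, 42 mm when fully down. The cap is cushioned: pressed with over 4 N it also gives by about 1 mm for each 2 N, up to 10 mm, and comes back when let go.
- tin_key (a joint): how far the plunger at the round nose-pad tin's tray is pushed down, m: 0 fully up, 0.010 fully down. It slides straight down under about 3 N, has no return spring and stays where it is left; it starts fully up. Halfway down is 0.005.
- clock_tray: the fixed stock tray that holds the lens clock: 130 mm deep (x) by 84 mm wide (y), all four trays alike. Origin: centre of its underside, x towards its back, y to its left, z up. Its front 43 mm is an aluminium block 30 mm high that carries the plunger; behind it lies the open tray, walls 16 mm high, floor 4 mm.
- clock_key_top (a point): centre of the top face of the plunger at the lens clock's tray (it moves with the plunger). A black round plunger, 26 mm across, upright, in the middle of the aluminium block, 43.5 mm in front of the tray's origin; top 52 mm above the worktop when fully up, 42 mm when fully down. The cap is cushioned: pressed with over 4 N it also gives by about 1 mm for each 2 N, up to 10 mm, and comes back when let go.
- clock_key (a joint): how far the plunger at the lens clock's tray is pushed down, m: 0 fully up, 0.010 fully down. It slides straight down under about 3 N, has no return spring and stays where it is left; it starts fully up. Halfway down is 0.005.
- buff_tray: the fixed stock tray that holds the buffing block: 130 mm deep (x) by 84 mm wide (y), all four trays alike. Origin: centre of its underside, x towards its back, y to its left, z up. Its front 43 mm is an aluminium block 30 mm high that carries the plunger; behind it lies the open tray, walls 16 mm high, floor 4 mm.
- buff_key_top (a point): centre of the top face of the plunger at the buffing block's tray (it moves with the plunger). A black round plunger, 26 mm across, upright, in the middle of the aluminium block, 43.5 mm in front of the tray's origin; top 52 mm above the worktop when fully up, 42 mm when fully down. The cap is cushioned: pressed with over 4 N it also gives by about 1 mm for each 2 N, up to 10 mm, and comes back when let go.
- buff_key (a joint): how far the plunger at the buffing block's tray is pushed down, m: 0 fully up, 0.010 fully down. It slides straight down under about 3 N, has no return spring and stays where it is left; it starts fully up. Halfway down is 0.005.
- lensbox_tray: the fixed stock tray that holds the small lens box: 130 mm deep (x) by 84 mm wide (y), all four trays alike. Origin: centre of its underside, x towards its back, y to its left, z up. Its front 43 mm is an aluminium block 30 mm high that carries the plunger; behind it lies the open tray, walls 16 mm high, floor 4 mm.
- lensbox_key_top (a point): centre of the top face of the plunger at the small lens box's tray (it moves with the plunger). A black round plunger, 26 mm across, upright, in the middle of the aluminium block, 43.5 mm in front of the tray's origin; top 52 mm above the worktop when fully up, 42 mm when fully down. The cap is cushioned: pressed with over 4 N it also gives by about 1 mm for each 2 N, up to 10 mm, and comes back when let go.
- lensbox_key (a joint): how far the plunger at the small lens box's tray is pushed down, m: 0 fully up, 0.010 fully down. It slides straight down under about 3 N, has no return spring and stays where it is left; it starts anywhere from 0 to 0.008 and is to be left so.
- nose_pad_tin: round tin with a lid, 54 mm across, 22 mm high, loose in its tray. Origin: centre of its underside.
- lens_clock: lens clock, a round dial gauge 50 mm across and 12 mm thick with a short measuring foot (72 mm over all), loose on its back in its tray. Origin: on its underside, in the middle of its length, x along its length.
- buff_block: oblong buffing block, wood over grey felt, 26 x 62 x 24 mm, loose in its tray. Origin: centre of its underside.
- lens_box: small black box with a clear lid, 29 x 32 x 17 mm, loose in its tray. Origin: centre of its underside.
- tweezers: steel tweezers, 120 mm long, 9 mm high, lying loose on the worktop between the trays. A bystander. Origin: centre of its underside.
- stamp_dater: black hand dater stamp, 66 x 24 x 19 mm, lying loose on the worktop between the trays. A bystander. Origin: centre of its underside.
- lens_spray: white bottle, 50 mm across, 131 mm tall, loose, standing behind the trays. A bystander. Origin: centre of its underside.
- oil_bottle: small bottle with a spout, 52 x 26 mm, 135 mm tall, loose, standing behind the trays. A bystander. Origin: centre of its underside.
- marker_pen: marker pen, 128 mm long, 12 mm thick, loose on the worktop at the right. A bystander. Origin: centre of its underside.

How it is judged:
By the outcome, as a careful person would: the job done as asked, in the order asked, and still so for the second after the job is handed in, with the robot touching nothing.
It also fails if it takes over 56 s, if anything falls off the work surface, if the arm or the gripper's body presses on something with over 40 N, if the wrist force passes 120 N, or if a joint passes its speed limit or range.

## Working session

There is one attempt and no reset: what is moved stays moved. The work goes in short steps, Python scripts to look and compute and a shell command to move; the robot and the scene stay as the last step left them, time stands still between calls to the robot, and variables do not carry over. Pictures are saved under pics/ and viewed, at most 10 in all, crops included, and the job is handed in when it is done.

```bash
mkdir -p pics; python3 - <<'E'
from workcell import env, eyes
import cv2,numpy as np
for n in ("top","scene"):
    p,d=eyes.read_camera(n); cv2.imwrite(f"pics/{n}0.png",p[:,:,::-1]); np.savez(f"{n}0.npz",p=p,d=d)
    print(n,eyes.calibration(n))
print(env.get_state(),env.pinch_z)
E
```

```text
top {'fx': 424.15116958719943, 'fy': 424.15116958719943, 'cx': 322.94102161247463, 'cy': 197.6763009640383, 'R': array([[ 3.75272907e-03, -9.99992900e-01, -3.42802915e-04],
       [-9.97730586e-01, -3.72119246e-03, -6.72296883e-02],
       [ 6.72279353e-02,  5.94319758e-04, -9.97737466e-01]]), 't': array([-0.05661917,  0.59681678,  1.21327697])}
scene {'fx': 396.5733426595571, 'fy': 396.5733426595571, 'cx': 323.26236529694535, 'cy': 193.78550487359036, 'R': array([[-0.54804805, -0.83630883, -0.01519467],
       [-0.34973038,  0.24561057, -0.90408192],
       [ 0.75982366, -0.4901663 , -0.427089  ]]), 't': array([0.28907974, 0.25230881, 0.68785896])}
{'clock': 0.1, 'joint_pos': array([-1.31960514e+00,  3.13957832e-01,  4.50946972e-02,  1.30357895e+00,
        5.42522947e-06,  1.43121269e+00]), 'qvel': array([-1.69846518e-03, -1.00796661e-04,  2.24296346e-03,  9.46777343e-05,
       -1.22872073e-03, -1.58776420e-04]), 'tau': array([ 2.57321371e-03, -4.81725097e+01,  2.99244064e+01,  1.28087652e-02,
       -1.20977970e-04, -1.85231090e-05]), 'tcp_pos': array([ 0.21891004, -0.53121766,  0.23048038]), 'orientation': array([-8.21751509e-04,  9.80972197e-01,  1.94146519e-01, -4.31876534e-05]), 'wrist_force': array([-0.78960486,  0.33832749, -0.47403801]), 'ft_torque': array([-0.01290215,  0.02595819, -0.03225096]), 'grip_force': 0.0, 'finger_gap': 0.08561604927997965} 0.0187
```

View pics/top0.png

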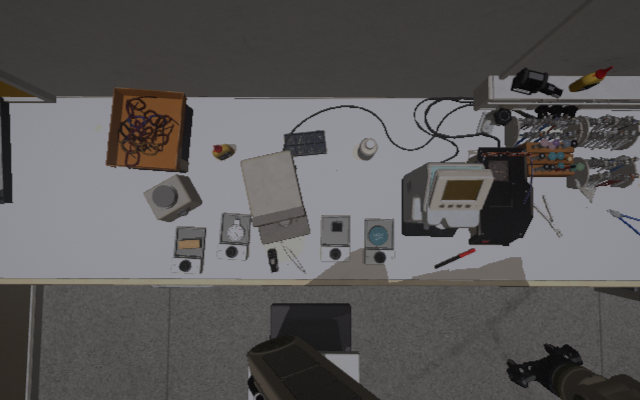

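View pics/scene0.png

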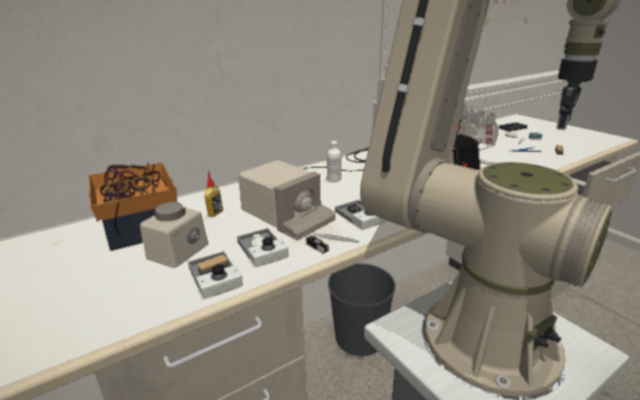

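The top view shows the trays left to right: buffing block (plunger about 186,266), lens clock (231,253), lens box (336,254) and round tin (379,257). Next I measure them.

```bash
cat > h.py <<'E'
import numpy as np
def ray(c,u,v,z):
    R,t=c["R"],c["t"]; o=-R.T@t; d=R.T@np.array([(u-c["cx"])/c["fx"],(v-c["cy"])/c["fy"],1])
    return o+d*(z-o[2])/d[2]
def world(c,u,v,d): return c["R"].T@(np.array([(u-c["cx"])/c["fx"]*d,(v-c["cy"])/c["fy"]*d,d])-c["t"])
E
python3 - <<'E'
from workcell import env, eyes
import cv2,numpy as np
from h import *
f=np.load("top0.npz");p,d=f["p"],f["d"];c=eyes.calibration("top")
cv2.imwrite("pics/crop.png",cv2.resize(p[195:285,160:410,::-1],None,fx=3.2,fy=3.2,interpolation=cv2.INTER_CUBIC))
g=p.max(2)
for n,(u,v) in dict(buff=(186,266),clock=(232,252),lens=(336,254),tin=(379,257)).items():
    w=g[v-11:v+12,u-11:u+12]
    k,l,s,ce=cv2.connectedComponentsWithStats((w<70).astype(np.uint8))
    for i in range(1,k):
        if s[i,4]>15:
            x,y=ce[i]+[u-11,v-11]; m=np.median(d[v-11:v+12,u-11:u+12][l==i])
            print(n,s[i],x.round(1),y.round(1),ray(c,x,y,.052).round(4),"depth z",world(c,x,y,m).round(4))
# heights of obstacles in work region
from itertools import product
for v in range(150,285,9):
    print(v,[int(1000*world(c,u,v,d[v,u])[2]) for u in range(140,500,15)])
print([world(c,u,v,d[v,u]).round(2) for u,v in((200,190),(305,225),(405,220))])
E
```

```text
buff [ 0  0 23  4 53] 186.1 256.4 [0.4282 0.3289 0.052 ] depth z [0.4255 0.3408 0.0151]
buff [  4   5  12  12 102] 184.8 265.5 [0.4029 0.332  0.052 ] depth z [0.4027 0.3327 0.0497]
clock [ 0  1 23  3 38] 233.0 243.0 [0.4661 0.1981 0.052 ] depth z [0.4646 0.2059 0.0151]
clock [ 5  6 11 10 92] 231.1 251.6 [0.4422 0.203  0.052 ] depth z [0.442  0.2036 0.0495]
lens [ 0  1 23  3 36] 337.7 244.6 [ 0.4629 -0.0965  0.052 ] depth z [ 0.4611 -0.098   0.008 ]
lens [ 5  6 11 10 88] 334.9 253.6 [ 0.4377 -0.0885  0.052 ] depth z [ 0.4375 -0.0886  0.0495]
tin [ 0  1 23  3 42] 376.2 248.3 [ 0.4528 -0.2047  0.052 ] depth z [ 0.451  -0.2092  0.0162]
tin [  6   6  12  11 102] 379.4 257.1 [ 0.4285 -0.2135  0.052 ] depth z [ 0.4283 -0.2138  0.0494]
150 [120, 143, 91, 24, 3, 99, 45, 1, -1, 0, 1, 21, 4, 0, -6, 105, 0, 1, 3, 0, 0, -4, -1, 116]
159 [1250, 90, 90, 28, 5, 0, 0, 120, 122, 120, 120, 1, -1, 0, 6, 23, 0, 0, 3, 0, 0, 0, 20, 119]
168 [27, 128, 87, 27, -2, -5, 1, 119, 124, 120, 124, -1, 0, 1, -2, -4, -4, -2, -6, 311, 333, 334, 330, 119]
177 [-3, 0, 94, 32, -1, -3, 0, 125, 125, 121, 122, 1, 3, -4, 3, 
[... 479 characters left out ...]
 -1, 3, 2, 129, 34, 62, 35, 2, 13, 3, 17, 0, -5, 53, 282, 250, 295, 295, 114]
231 [3, 2, -2, 4, 6, 0, 14, 0, 35, 29, 34, 29, 0, 22, 0, 17, 26, 0, 40, 39, 208, 207, 12, 119]
240 [0, 0, 1, 28, 5, 1, 1, 4, 2, 27, 1, -1, 2, 5, 0, 15, 28, 0, -1, 0, 0, 1, 20, 70]
249 [1, 1, 1, 3, 1, 0, 50, 1250, 2, -4, 1, -3, 24, 28, 3, 24, 17, 6, 7, -6, 2, -3, 6, 4]
258 [0, 0, 3, 28, 16, 3, 31, 26, 0, 14, 3, 0, 30, 44, -3, 28, 53, -3, -2, 3, 1, 10, 0, 2]
267 [0, 0, 0, 54, 23, 5, 0, -3, -1, 19, 0, -2, 0, 1, -2, 3, 0, 0, 0, 1, 1, 0, -3, 0]
276 [-4, 0, -2, -5, -1, 1, 0, 0, 3, 2, 0, 1, 1, -3, -2, -6, -1, -1, -3, 0, -1, -3, -2, -2]
[array([0.62, 0.31, 0.  ]), array([ 0.52, -0.  ,  0.03]), array([ 0.53, -0.28,  0.08])]
```

View pics/crop.png

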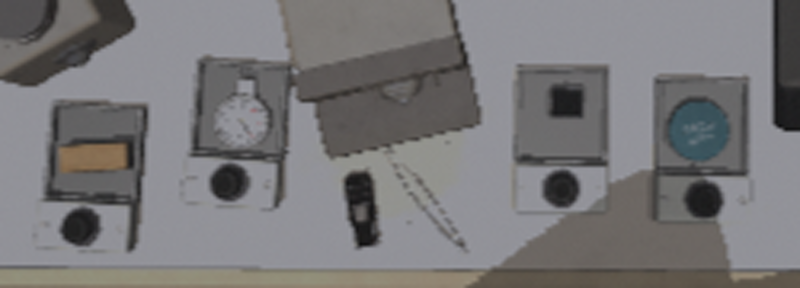

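The crop confirms what each tray holds: wooden block, dial gauge, small black box and teal round tin, left to right. I'll close the fingers, turn to a comfortable yaw and travel to the tin plunger.

```bash
python3 -m jog '[0.1,0.2,0,0,0,0.05,-1, 0.2,0.35,0,0,0,0.09,-1, 0.3,0.5,0,0,0,0.13,-1, 0.4,0.65,0,0,0,0.17,-1, 0.525,0.8,0,0,0,0.21,-1, 0.525,0.8,0,0,0,0.25,-1, 0.525,0.8,0,0,0,0.29,-1, 0.525,0.8,0,0,0,0.33,-1, 0.525,0.8,0,0,0,0.376,-1, 0.525,0.8,0,0,0,0.376,-1, 0.525,0.8,0,0,0,0.376,-1, 0.525,0.8,0,0,0,0.376,-1]' 20
```

```text
clock: 1.1
tcp_pos: [0.3239, -0.3715, 0.231]
orientation: [-0.0, 0.707, 0.707, 0.0]
wrist_force: [-0.0, 0.9, -0.0]
finger_gap: -0.0002
grip_force: 0.0
```

```bash
python3 -m jog '[0.15,0.2,0,0,0,0,-1, 0.3,0.4,0,0,0,0,-1, 0.4,0.6,0,0,0,0,-1, 0.52,0.785,0,0,0,0,-1, 0.52,0.785,-0.15,0,0,0,-1, 0.52,0.785,-0.3,0,0,0,-1, 0.52,0.785,-0.45,0,0,0,-1, 0.52,0.785,-0.6,0,0,0,-1, 0.52,0.785,-0.65,0,0,0,-1, 0.52,0.785,-0.65,0,0,0,-1]'
python3 - <<'E'
from workcell import env, eyes
import cv2
p,d=eyes.read_camera("wrist"); cv2.imwrite("pics/w1.png",p[:,:,::-1])
c=eyes.calibration("wrist"); print(c)
E
```

```text
clock: 1.93
tcp_pos: [0.426, -0.2132, 0.0988]
orientation: [-0.003, 0.707, 0.707, -0.0]
wrist_force: [-0.4, 0.2, 1.0]
finger_gap: 0.0001
grip_force: 0.0
{'fx': 276.06399964913675, 'fy': 276.06399964913675, 'cx': 324.3867610802592, 'cy': 204.51994098542764, 'tool_from_camera': array([[-8.16607007e-04, -9.51033102e-01, -3.09087968e-01,
         7.99039737e-02],
       [ 9.99999636e-01, -8.52777121e-04, -1.80771796e-05,
         8.78980699e-04],
       [-2.46391152e-04, -3.09087871e-01,  9.51033452e-01,
        -1.42564084e-01],
       [ 0.00000000e+00,  0.00000000e+00,  0.00000000e+00,
         1.00000000e+00]])}
```

View pics/w1.png

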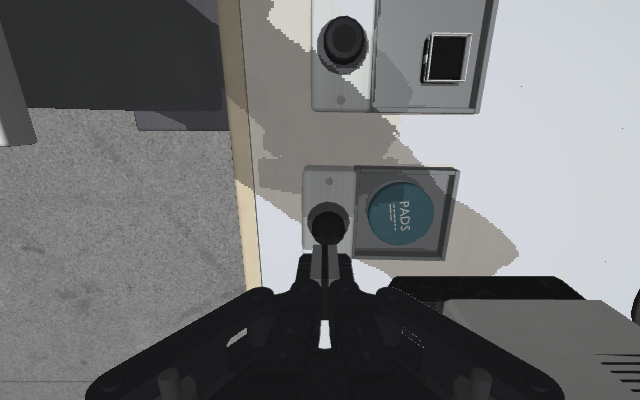

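The wrist view shows the "PADS" tin tray with its plunger at about (328,228) under the fingertips, and the lens box tray beyond it. I'll locate the plunger by ray.

```bash
cat >> h.py <<'E'
def wray(c,s,u,v,z):
    from scipy.spatial.transform import Rotation as Ro
    w,x,y,zz=s["orientation"]; A=Ro.from_quat([x,y,zz,w]).as_matrix(); T=c["tool_from_camera"]
    o=s["tcp_pos"]+A@T[:3,3]; d=A@T[:3,:3]@np.array([(u-c["cx"])/c["fx"],(v-c["cy"])/c["fy"],1])
    return o+d*(z-o[2])/d[2]
E
python3 - <<'E'
from workcell import env, eyes
from h import *
s=env.get_state(); c=eyes.calibration("wrist")
print(s["tcp_pos"],s["wrist_force"])
for u,v,z in((310,228,.052),(346,228,.052),(328,210,.052),(328,244,.052),(344,41,.052),(326,41,.052),(362,41,.052)): print(u,v,wray(c,s,u,v,z).round(4))
for u,v in((304,167),(352,168)): print(wray(c,s,u,v,.03).round(4))
E
```

```text
[ 0.42722721 -0.21421982  0.1007303 ] [0.46530708 0.17225443 0.58835284]
310 228 [ 0.4172 -0.2149  0.052 ]
346 228 [ 0.4442 -0.2149  0.052 ]
328 210 [ 0.4306 -0.2006  0.052 ]
328 244 [ 0.4307 -0.2281  0.052 ]
344 41 [ 0.4401 -0.0913  0.052 ]
326 41 [ 0.429  -0.0913  0.052 ]
362 41 [ 0.4511 -0.0913  0.052 ]
[ 0.4121 -0.1728  0.03  ]
[ 0.4495 -0.1736  0.03  ]
```

```bash
python3 -m jog '[0.01,0,-0.1,0,0,0,-1, 0.01,0,-0.2,0,0,0,-1, 0.01,0,-0.23,0,0,0,-1, 0.01,0,-0.24,0,0,0,-1, 0.01,0,-0.25,0,0,0,-1, 0.01,0,-0.26,0,0,0,-1, 0.01,0,-0.27,0,0,0,-1, 0.01,0,-0.28,0,0,0,-1, 0.01,0,-0.285,0,0,0,-1, 0.01,0,-0.29,0,0,0,-1, 0.01,0,-0.29,0,0,0,-1, 0.01,0,-0.29,0,0,0,-1]'
```

```text
clock: 2.98
tcp_pos: [0.4307, -0.2152, 0.0437]
orientation: [0.001, 0.707, 0.708, 0.0]
wrist_force: [1.7, -1.8, 2.2]
finger_gap: -0.0005
grip_force: 1.3
```

```bash
python3 -m jog '[0,0,0.05,0,0,0,-1, 0,0,0.2,0,0,0,-1, 0,0,0.35,0,0,0,-1, 0,0,0.53,0,0,0,-1, 0,0.2,0.53,0,0,0,-1, 0,0.4,0.53,0,0,0,-1, 0,0.6,0.53,0,0,0,-1, 0,0.8,0.53,0,0,0,-1, 0,1,0.53,0,0,0,-1, 0,1,0.53,0,0,0,-1]'
python3 -m jog '[0,0.2,0,0,0,0,-1, 0,0.4,0,0,0,0,-1, 0,0.6,0,0,0,0,-1, 0,0.8,0,0,0,0,-1, 0,1,0,0,0,0,-1, 0.05,1,0,0,0,0,-1, 0.05,1,-0.1,0,0,0,-1, 0.05,1,-0.2,0,0,0,-1,0.05,1,-0.2,0,0,0,-1]'
python3 - <<'E'
from workcell import env, eyes
import cv2
s=env.get_state();print(s["tcp_pos"],s["joint_pos"])
p,d=eyes.read_camera("wrist"); cv2.imwrite("pics/w2.png",p[:,:,::-1])
E
```

```text
clock: 3.82
tcp_pos: [0.4277, -0.0082, 0.1494]
orientation: [-0.002, 0.704, 0.71, 0.0]
wrist_force: [0.5, -0.4, -0.4]
finger_gap: 0.0003
grip_force: 0.0
clock: 4.57
tcp_pos: [0.437, 0.1846, 0.1063]
orientation: [-0.002, 0.706, 0.708, -0.003]
wrist_force: [-0.8, -0.7, -1.1]
finger_gap: 0.0003
grip_force: 0.0
[0.43703152 0.18464871 0.10626347] [ 2.30347117e-01  2.05413836e-01 -4.17774063e-01  9.54612255e-01
 -3.14626855e-05  1.79897748e+00]
```

View pics/w2.png

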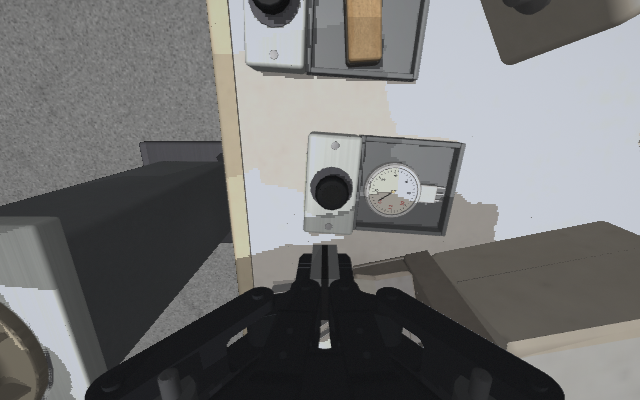

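The lens clock tray is here with its plunger top at about (332,192), and the buffing block plunger at the upper left near (272,0).

```bash
python3 - <<'E'
from workcell import env, eyes
from h import *
s=env.get_state(); c=eyes.calibration("wrist")
print(s["tcp_pos"])
for u,v in((332,192),(272,1)): print(wray(c,s,u,v,.052).round(4))
E
```

```text
[0.43773027 0.18454197 0.10776793]
[0.4439 0.2097 0.052 ]
[0.4063 0.3303 0.052 ]
```

```bash
python3 -m jog '[0.02,0.11,0,0,0,0,-1, 0.02,0.11,-0.15,0,0,0,-1, 0.02,0.11,-0.25,0,0,0,-1, 0.02,0.11,-0.275,0,0,0,-1, 0.02,0.11,-0.285,0,0,0,-1, 0.02,0.11,-0.295,0,0,0,-1, 0.02,0.11,-0.305,0,0,0,-1, 0.02,0.11,-0.315,0,0,0,-1, 0.02,0.11,-0.325,0,0,0,-1, 0.02,0.11,-0.33,0,0,0,-1, 0.02,0.11,-0.33,0,0,0,-1, 0.02,0.11,-0.33,0,0,0,-1]'
```

```text
clock: 5.62
tcp_pos: [0.4447, 0.2073, 0.0437]
orientation: [0.001, 0.707, 0.708, 0.0]
wrist_force: [0.3, -2.0, 2.4]
finger_gap: -0.0001
grip_force: 1.3
```

```bash
python3 -m jog '[0,0,0.05,0,0,0,-1, 0,0,0.2,0,0,0,-1, 0,0,0.33,0,0,0,-1, 0,0,0.33,0,0,0,-1, -0.05,0.15,0.33,0,0,0,-1, -0.1,0.3,0.33,0,0,0,-1, -0.15,0.4,0.33,0,0,0,-1, -0.205,0.52,0.33,0,0,0,-1, -0.205,0.52,0.33,0,0,0,-1, -0.205,0.52,0.33,0,0,0,-1]'
python3 - <<'E'
from workcell import env, eyes
import cv2
from h import *
s=env.get_state();c=eyes.calibration("wrist");print(s["tcp_pos"])
p,d=eyes.read_camera("wrist"); cv2.imwrite("pics/w3.png",p[:,:,::-1])
m=(p.max(2)<60).astype(np.uint8)[140:243,260:420]
k,l,st,ce=cv2.connectedComponentsWithStats(m)
for i in range(1,k):
    if st[i,4]>150: x,y=ce[i]+[260,140]; print(st[i],x,y,wray(c,s,x,y,.052).round(4))
E
```

```text
clock: 6.45
tcp_pos: [0.4024, 0.3124, 0.1094]
orientation: [-0.0, 0.706, 0.709, 0.0]
wrist_force: [0.4, -1.3, 0.7]
finger_gap: 0.0001
grip_force: 0.0
[0.40235265 0.31238997 0.10937353]
[ 90  10  57  74 398] 376.46984924623115 194.31658291457285 [0.4423 0.3355 0.052 ]
[ 48  30  37  35 976] 325.5389344262295 186.64446721311475 [0.404  0.3413 0.052 ]
```

View pics/w3.png

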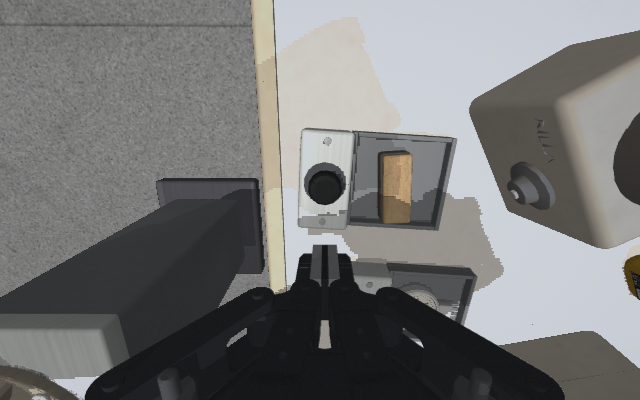

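The buffing block's plunger top is at (325,187), giving about (0.404, 0.338) once combined with the top view.

```bash
python3 -m jog '[0.01,0.13,0,0,0,0,-1, 0.01,0.13,-0.15,0,0,0,-1, 0.01,0.13,-0.25,0,0,0,-1, 0.01,0.13,-0.275,0,0,0,-1, 0.01,0.13,-0.285,0,0,0,-1, 0.01,0.13,-0.295,0,0,0,-1, 0.01,0.13,-0.305,0,0,0,-1, 0.01,0.13,-0.315,0,0,0,-1, 0.01,0.13,-0.325,0,0,0,-1, 0.01,0.13,-0.33,0,0,0,-1, 0.01,0.13,-0.33,0,0,0,-1, 0.01,0.13,-0.33,0,0,0,-1]'
python3 -m jog '[0,0,0.05,0,0,0,-1, 0,0,0.2,0,0,0,-1, 0,0,0.4,0,0,0,-1, 0,0,0.6,0,0,0,-1, 0,0,0.8,0,0,0,-1, 0,0,1,0,0,0,-1, -0.1,0.2,1,0,0,0,-1, -0.2,0.4,1,0,0,0,-1, -0.3,0.6,1,0,0,0,-1, -0.3,0.8,1,0,0,0,-1, -0.3,0.8,1,0,0,0,-1, -0.3,0.8,1,0,0,0,-1]'
python3 - <<'E'
from workcell import env, eyes
import cv2
from h import *
c=eyes.calibration("top")
D=[];
for i in range(6): p,d=eyes.read_camera("top"); D.append(d)
cv2.imwrite("pics/end.png",cv2.resize(p[195:285,140:410,::-1],None,fx=2.9,fy=2.9,interpolation=cv2.INTER_CUBIC))
d=np.median(D,0);d0=np.load("top0.npz")["d"]
for n,(u,v) in dict(buff=(184,266),clock=(231,251),lens=(335,253),tin=(379,257)).items():
    f=lambda d:np.median([world(c,a,b,d[b,a])[2] for a in range(u-3,u+4) for b in range(v-3,v+4)])
    print(n,f(d0).round(4),f(d).round(4))
E
```

```text
clock: 7.5
tcp_pos: [0.4056, 0.3375, 0.0437]
orientation: [0.0, 0.707, 0.708, 0.001]
wrist_force: [1.2, -1.9, 1.6]
finger_gap: 0.0003
grip_force: 1.1
clock: 8.5
tcp_pos: [0.3438, 0.4998, 0.243]
orientation: [-0.0, 0.705, 0.709, -0.0]
wrist_force: [1.0, -0.4, -0.1]
finger_gap: -0.0001
grip_force: 0.0
buff 0.0513 0.0432
clock 0.0508 0.0429
lens 0.0506 0.0506
tin 0.0515 0.0432
```

View pics/end.png

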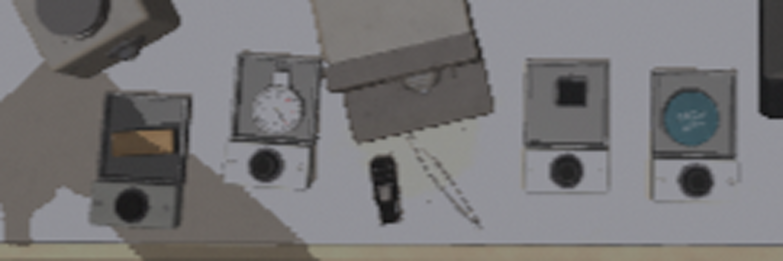

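The three plungers are down about 8 mm. The lens box plunger has not changed, and nothing else has moved in the picture.

```bash
python3 -c "
from workcell import env
print(env.hand_in())"
```

```text
the job is handed in; nothing more can be done
None
```

I pressed the tin, lens clock and buffing block plungers in that order, each about 8 of 10 mm down; the lens box plunger was unchanged, nothing else had visibly moved, and I handed the job in at about 9 s.

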